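# Stack the condiment tray on its base tray

### The job

Pick up the condiment tray by its handle and stack it on the tray that lies loosely in the black base, feeling gently for the place where all four corner lugs drop into the sockets. Leave it sitting level and fully home, and let go; never press or knock it hard against the lower tray or drop it on, and leave the shakers and glass as they stand.

Things in the scene. Friction and masses are not known exactly. Their poses are not given: they have to be found in the camera images.
- upper_tray: Loose grey plastic condiment tray, 180 (x) x 130 (y) mm, 0.26 to 0.49 kg, three compartments, bar handle, standing on four lugs. Origin: tray centre, level with the lug TIPS (z = 0 standing on the counter); z up, x along length and handle. Floor underside at z = 12 mm, wall tops 48 mm. It fits the lower tray either way round (half turn).
- handle (a point): Centre of the upper tray's handle bar, 97 mm above that tray's origin. The bar runs along the tray's x: 102 mm long, 14 mm wide (y), 20 mm high (z = 87 to 107 mm of the tray), on two posts at x = +-45 mm; clear under the bar between the posts.
- lug (a point): Tip of the upper tray's lug at x = +74, y = +49 mm; the others are at (+74,-49), (-74,+49), (-74,-49). Each is round, 14 mm diameter, 12 mm long, its foot tapered to 12 mm over the last 1.5 mm.
- cradle: Black base fixed to the counter, 206 (x) x 156 (y) mm, lip 14 mm high; origin at the centre of its underside, z up, x along its length. In it lies the grey lower tray, 180 x 130 mm, square with it but with play: its centre is up to 8 mm off in cradle x and up to 8 mm in cradle y, an offset not in any reading (see or feel it). It slides only if pushed sideways with about 12 N.
- deck (a point): Point 56 mm above the cradle's origin, fixed to the cradle: the level of the lower tray's rim and of its four flat corner blocks (32 x 32 mm). Each block has a square socket 17 mm wide, 20 deep, sharp mouth, at x = +-74, y = +-49 mm from the LOWER TRAY's centre. Lugs that miss stand on the blocks: upper tray's origin level with this point; fully home it is 12 mm lower.
- salt_shaker: Bystander, loose: salt shaker, upright glass shaker with grey cap and white contents, 44 mm across, 90 tall; origin at the centre of its underside.
- sugar_shaker: Bystander, loose: sugar shaker, like the salt shaker but with darker contents, 44 mm across, 90 tall; origin at the centre of its underside.
- tumbler: Bystander, loose: clear drinking glass, 80 mm across, 91 tall, standing alone to the left; origin at the centre of its underside.

How it is judged:
By the outcome, as a careful person would: the job done as asked, in the order asked, and still so for the second after the job is handed in, with the robot touching nothing.
It also fails if it takes over 64 s, if anything falls off the work surface, if the arm or the gripper's body presses on something with over 40 N, if the wrist force passes 120 N, or if a joint passes its speed limit or range.

### The arm

A 6-joint arm with a two-finger parallel gripper is mounted at the origin on a cart in front of the work surface, level with it; the furniture and walls round the work are solid. World frame = base frame: x ahead of the robot, y to its left, z up, the work surface at z = 0. Lengths are in mm, angles in rad, forces in N, time in s.
With the tool pointing down it reaches from about 325 to 1000 mm from the base axis. Payload 5.1 kg.
Tool frame: the origin (TCP) lies at the centre of the arm's flange, where the gripper is bolted on; the fingertips stand 173 mm ahead of it and the grasp point (between the pads) lies r.hold_point_z ahead of it (r.hold_point_z is the distance from the TCP to the grasp point, in mm); y points along the fingers, x is the direction in which the jaws open and shut, and the axes are right-handed (so a half turn about y gives the same grasp; the last joint's range is limited). The gripper opens to 85 mm and grips with 20 to 120 N. Pads are 22 mm wide; open, the fingers measure 114 mm over their backs; the gripper's body (76 mm by 85 mm) begins 54 mm behind the grasp point. The pads swing forward as they close: fully open they stand 13 mm farther back than shut.
Start: joints at [1.261, 0.124, 1.65, -0, 1.367, -0.083], TCP at [146.182, 633.338, 404.722] pointing down, gripper open.
Joint ranges: [-2.61, 2.61], [-1.02, 2.33], [0.03, 2.71], [-1.35, 4.49], [0.32, 2.68], [-2.91, 2.91]. Speed limits (rad/s): [2.57, 2.57, 3.14, 3.14, 3.14, 3.14].

### API

Orientations are given as a unit quaternion [x, y, z, w].
In Python, from station import r, cams gives the robot as it stands.
- The arm moves only by the tool apply_moves, never from a script. Its argument "plan" is a list of rows, each an object of numbers: "dx", "dy", "dz": the shift along the world's x, y, z in mm; "rx", "ry", "rz": the turn, a rotation vector about the world's x, y, z in degrees. A call has 1 to 8 rows; each row is the pose to reach, as a shift and turn from the pose commanded when the call began; what a row does not reach only later rows make up. A row lasts 1/10 s, in which the tool goes at most 50 mm and 8.59 degrees, less where a joint would pass 70% of its speed; a pose out of reach is approached as far as the arm can. A call with a gripper value outside its range is refused whole. "claw" is the closure in counts, from 0 (fully open) to 255 (shut), set as the call begins (left out, the last holds). The fingers move at their own pace and stop on an object; the grip force is fixed at half the most. Time passes only in rows, so rows that repeat a pose let the fingers close. It gives the time, the measured TCP pose, the force and the opening at its end, in the units of the state.
- r.get_state(): the state, without advancing time (a new reading comes with each control period).
- cams.get_image(name): name is "scene" or "top" or "wrist"; returns a dict with "color" (480x640x3 uint8, red, green, blue), "range_z" (480x640 float32, mm along the optical axis (not along the pixel's ray), 0 where there is no reading), "K" (3x3 intrinsics, pixels), "origin" and "rotation" of the camera in the world; the wrist camera has in their place "tool_from_camera" (4x4, takes a point from camera to tool coordinates, whose origin is the TCP and whose axes are the tool frame's). Camera axes: x right, y up, looking along -z (the intrinsics and any distortion apply to the point x, -y, -z); pixel columns grow to the right and rows downward; lengths in mm; the calibration is good to about 2 mm. A picture is of the moment at which its call begins: read the wrist's pose just before it.
- r.job_done(): hands the job in, once; it reports no verdict.
Trained networks look in a picture, given as the dict that the camera call returned (one of the last four; its "shot" number tells which), for a name from the list of things; names that differ only in an ending like _2 or _b are one class to them, and where a whole thing is asked for, a point or a joint stands for the part that bears it (a point fixed in the world has none). Each returns a list of dicts, best first, with "conf" (0 to 1); they miss things now and then, are a little off and sometimes report something else, mostly with a low value. They report only what shows in the picture. A call takes as long as a camera call.
- cams.outline_of(picture, thing): "pixels" (480x640 bool, what is visible of it) and "xy" ([column, row] in pixels, amid what is visible of it).
The state is a dict: "time": time; "qpos": joint angles; "dq": joint speeds; "effort": joint torques, N m; "ee_pos": TCP position; "orientation": TCP orientation; "contact_force": force on the tool from outside, world axes, zero at the start; "wrist_torque": the same for the moment, N m; "width": finger opening in mm.
Only numpy, scipy, OpenCV 4.12 (cv2) and the standard library are available. Lean on these libraries where they do the work, as an engineer would, in place of code of your own. Each camera call takes 0.05 s, during which the arm holds its last target. There are 200 camera calls.

## Working session

There is one attempt and no reset: what is moved stays moved. The work goes in short steps, Python scripts to look and compute and a tool call to move; the robot and the scene stay as the last step left them, time stands still between calls to the robot, and variables do not carry over. Pictures are saved under pics/ and viewed, about 8 in all and at most 12, crops included, and the job is handed in when it is done.

Besides the shell and the picture viewer there is one more tool, called after ">>>" as a command line: name --argument value ..., lists and objects as JSON in quotes. apply_moves: Moves the arm, as the interface text tells. Its arguments: {"type":"object","properties":{"plan":{"type":"array","items":{"type":"object","properties":{"dx":{"type":"number"},"dy":{"type":"number"},"dz":{"type":"number"},"rx":{"type":"number"},"ry":{"type":"number"},"rz":{"type":"number"}}}},"claw":{"type":"number"}},"required":["plan"]}

```bash
mkdir -p pics; cat > h.py <<'E'
import numpy as np, cv2
from station import r, cams
from scipy.spatial.transform import Rotation as R
def pts(im, mask, tcp=None):
    v,u=np.nonzero(mask&(im["range_z"]>0)); z=im["range_z"][v,u].astype(float); K=im["K"]
    p=np.c_[(u-K[0,2])/K[0,0]*z, -(v-K[1,2])/K[1,1]*z, -z]
    if "origin" in im: return p@np.array(im["rotation"]).T+np.array(im["origin"])
    T=np.array(im["tool_from_camera"]); p=p@T[:3,:3].T+T[:3,3]
    return p@R.from_quat(tcp["orientation"]).as_matrix().T+np.array(tcp["ee_pos"])
def save(im,n): cv2.imwrite(f"pics/{n}.png",im["color"][:,:,::-1])
E
python3 - <<'E'
from h import *
s=r.get_state(); print(s, r.hold_point_z)
for c in ["top","scene"]:
    im=cams.get_image(c); save(im,c)
    print(c,im.get("origin"),im.get("rotation"),im["K"], [k for k in im])
    for t in ["upper_tray","handle","cradle","salt_shaker","sugar_shaker","tumbler"]:
        for o in cams.outline_of(im,t)[:2]:
            P=pts(im,o["pixels"]); 
            if len(P): print(t,round(o["conf"],2),o["xy"],len(P),np.percentile(P,[2,50,98],axis=0).round().tolist())
E
```

```text
{'time': 0.0, 'qpos': array([ 1.26141192e+00,  1.24511313e-01,  1.65170755e+00,  1.32183638e-06,
        1.36747814e+00, -8.25755354e-02]), 'dq': array([ 0.00106993,  0.00013669,  0.00026282,  0.00071909, -0.00071157,
       -0.00049806]), 'effort': array([ 1.06019806e-04, -4.23614788e+01, -3.65450335e+01, -1.16321949e-04,
        7.11287998e-03,  1.50794023e-05]), 'ee_pos': array([146.09950765, 633.10517366, 403.42877933]), 'orientation': array([ 0.55378201,  0.43958851, -0.44082594, -0.55295562]), 'contact_force': array([0.65647968, 0.06569304, 1.1841025 ]), 'wrist_torque': array([0.01928556, 0.00911995, 0.06261952]), 'width': 85.7333070899423} 154.70000000000002
top [ 426.26591115  123.4356382  1329.8676255 ] [ 0.01737513 -0.02571274 -0.6985528   0.71488527] [[496.67511065   0.         318.87359322]
 [  0.         496.67511065 239.31802853]
 [  0.           0.           1.        ]] ['color', 'range_z', 'K', 'origin', 'rotation', 'shot']Traceback (most recent call last):
  File "<stdin>", line 8, in <module>
  File "h.py", line 7, in pts
    if "origin" in im: return p@np.array(im["rotation"]).T+np.array(im["origin"])
                              ~^~~~~~~~~~~~~~~~~~~~~~~~~~~
ValueError: matmul: Input operand 1 has a mismatch in its core dimension 0, with gufunc signature (n?,k),(k,m?)->(n?,m?) (size 4 is different from 3)
```

```bash
sed -i 's/np.array(im\["rotation"\]).T/R.from_quat(im["rotation"]).as_matrix().T/' h.py
python3 - <<'E'
from h import *
s=r.get_state(); print(R.from_quat(s["orientation"]).as_matrix().round(3))
for c in ["top","scene"]:
    im=cams.get_image(c); save(im,c)
    print(c,im.get("origin"))
    for t in ["upper_tray","handle","cradle","salt_shaker","sugar_shaker","tumbler"]:
        for o in cams.outline_of(im,t)[:2]:
            P=pts(im,o["pixels"]); 
            if len(P): print(t,round(o["conf"],2),o["xy"],len(P),np.percentile(P,[2,50,98],axis=0).round().tolist())
E
```

```text
[[ 0.225 -0.001 -0.974]
 [ 0.974 -0.002  0.225]
 [-0.002 -1.     0.   ]]
top [ 426.26591115  123.4356382  1329.8676255 ]
upper_tray 0.98 [419.6, 259.9] 3558 [[377.0, -219.0, 11.0], [464.0, -151.0, 18.0], [550.0, -87.0, 108.0]]
cradle 0.57 [257.6, 250.4] 4549 [[376.0, 193.0, 2.0], [473.0, 269.0, 11.0], [572.0, 340.0, 59.0]]
salt_shaker 0.45 [349.9, 271.9] 183 [[409.0, 12.0, 44.0], [427.0, 30.0, 84.0], [445.0, 45.0, 92.0]]
sugar_shaker 0.62 [348.3, 227.2] 200 [[523.0, 14.0, 30.0], [538.0, 35.0, 82.0], [556.0, 50.0, 93.0]]
tumbler 0.73 [180.3, 271.3] 957 [[383.0, 419.0, 2.0], [418.0, 468.0, 27.0], [455.0, 494.0, 93.0]]
scene [ 196.37422805 -460.36111963  853.60107607]
upper_tray 0.87 [370.1, 342.0] 6596 [[372.0, -226.0, 10.0], [459.0, -163.0, 16.0], [551.0, -92.0, 105.0]]
handle 0.66 [370.9, 345.2] 6510 [[372.0, -226.0, 11.0], [460.0, -163.0, 17.0], [552.0, -92.0, 105.0]]
cradle 0.89 [288.9, 203.5] 4681 [[373.0, 181.0, -1.0], [464.0, 262.0, 15.0], [573.0, 335.0, 55.0]]
cradle 0.4 [370.4, 342.9] 6544 [[372.0, -227.0, 11.0], [459.0, -163.0, 16.0], [551.0, -92.0, 105.0]]
salt_shaker 0.73 [314.5, 276.9] 509 [[407.0, 1.0, 6.0], [422.0, 10.0, 56.0], [441.0, 29.0, 88.0]]
sugar_shaker 0.89 [360.6, 260.3] 493 [[523.0, 5.0, 6.0], [535.0, 15.0, 54.0], [555.0, 34.0, 87.0]]
tumbler 0.84 [242.4, 157.0] 1124 [[382.0, 414.0, -2.0], [417.0, 432.0, 57.0], [455.0, 491.0, 89.0]]
```

View pics/top.png

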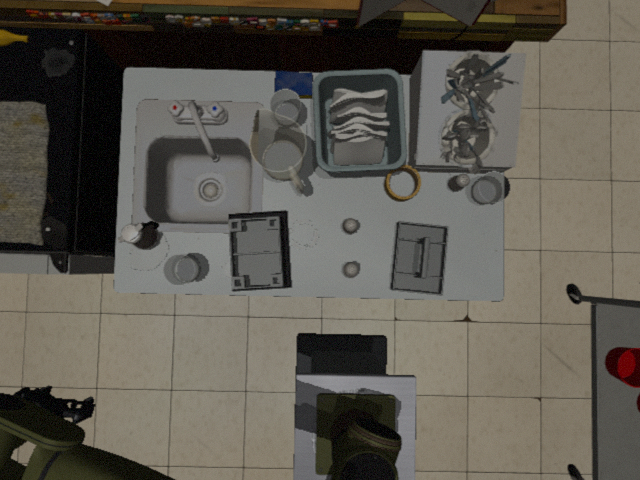

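View pics/scene.png

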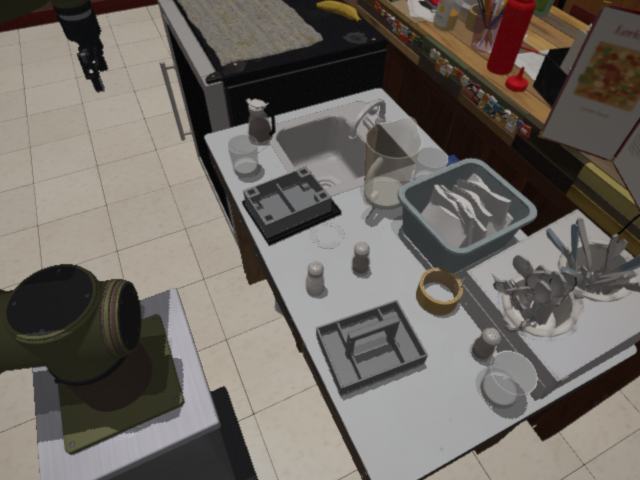

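```bash
cat >> h.py <<'E'
def rect(P):
    (c,(w,h),a)=cv2.minAreaRect(P[:,:2].astype(np.float32))
    if w<h: w,h,a=h,w,a+90
    return np.round(c,1),round(w,1),round(h,1),round((a+90)%180-90,2)
E
python3 - <<'E'
from h import *
im=cams.get_image("wrist"); print(np.array(im["tool_from_camera"]).round(3), im["K"].round(1)); save(im,"w0")
for c in ["top","scene"]:
    im=cams.get_image(c)
    P=pts(im,np.ones((480,640),bool))
    x,y,z=P.T
    u=P[(abs(x-464)<110)&(abs(y+155)<90)]; l=P[(abs(x-473)<120)&(abs(y-265)<95)]
    H=u[(u[:,2]>95)&(u[:,2]<115)]; U=u[(u[:,2]>38)]; L=l[(l[:,2]>49)&(l[:,2]<63)]
    print(c,"handle",rect(H),len(H),H.mean(0).round(1),"tray",rect(U),"lower",rect(L),len(L),np.median(L[:,2]), "cradle",rect(l[(l[:,2]>7)]))
E
```

```text
[[ 1.    -0.     0.    -1.119]
 [ 0.     0.322 -0.947 30.34 ]
 [ 0.     0.947  0.322 83.467]
 [ 0.     0.     0.     1.   ]] [[388.    0.  318.8]
 [  0.  388.  241.1]
 [  0.    0.    1. ]]
top handle (array([ 462.5, -153.2]), 101.6, 15.7, -4.49) 268 [ 462.4 -152.2  105.7] tray (array([ 462.6, -153.6]), 180.1, 131.9, -4.66) lower (array([466.8, 272.8]), 180.3, 130.7, 4.79) 740 55.988675278507344 cradle (array([474.2, 265.7]), 236.6, 188.1, 1.47)
scene handle (array([ 462.6, -158.5]), 102.2, 14.8, -5.04) 459 [ 460.8 -159.7  103.6] tray (array([ 462.6, -157.8]), 180.8, 132.2, -4.62) lower (array([467.1, 268.2]), 182.0, 135.5, 4.85) 726 52.957398442964745 cradle (array([473.8, 261.1]), 207.2, 158.0, 4.38)
```

>>> apply_moves --plan '[{"dx":40,"dy":-45,"rz":4},{"dx":80,"dy":-75,"rz":8},{"dx":110,"dy":-110,"rz":12},{"dx":140,"dy":-145,"rz":16},{"dx":175,"dy":-180,"rz":18},{"dx":205,"dy":-215,"rz":18},{"dx":240,"dy":-250,"rz":18},{"dx":270,"dy":-285,"rz":18}]'

```text
$.plan[0]: bad value
```

>>> apply_moves --plan '[{"dx":25,"dy":-40},{"dx":50,"dy":-78},{"dx":50,"dy":-78},{"dx":50,"dy":-78},{"dx":50,"dy":-78},{"dx":50,"dy":-78}]'

```text
$.plan[0]: bad value
```

```bash
python3 - <<'E'
from h import *
s=r.get_state(); im=cams.get_image("wrist"); save(im,"w1"); print(s["time"],s["ee_pos"].round(1),s["contact_force"].round(2),R.from_quat(s["orientation"]).as_matrix().round(4)[:,0])
P=pts(im,np.ones((480,640),bool),s)
l=P[(abs(P[:,0]-467)<120)&(abs(P[:,1]-270)<95)]
L=l[(l[:,2]>46)&(l[:,2]<66)]; print(rect(L),len(L),np.median(L,axis=0).round(1)); print(rect(l[(l[:,2]>7)&(l[:,2]<80)]))
E
```

```text
0.95 [146.2 633.3 404.7] [-0.34  0.69 -0.46] [ 0.2248  0.9744 -0.    ]
(array([386.5, 326.2]), 15.7, 6.2, 28.28) 57 [386.2 326.3  51.9]
(array([398.1, 327.5]), 37.9, 7.0, 12.76)
```

View pics/w1.png

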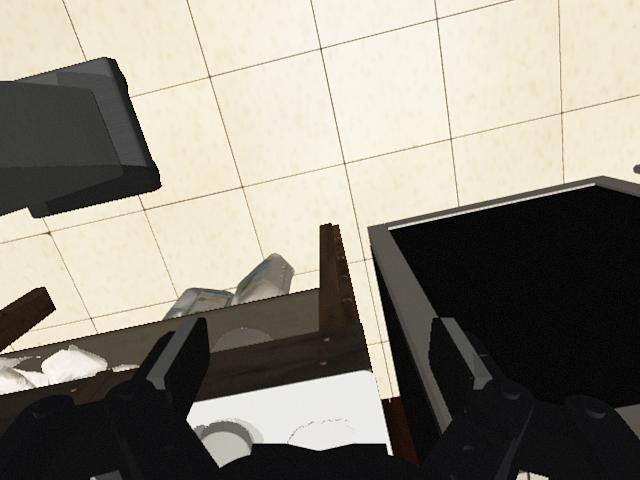

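>>> apply_moves --plan '[{"dx":30,"dy":-35,"dz":0,"rx":0,"ry":0,"rz":4},{"dx":60,"dy":-70,"dz":0,"rx":0,"ry":0,"rz":8},{"dx":95,"dy":-105,"dz":0,"rx":0,"ry":0,"rz":12},{"dx":125,"dy":-140,"dz":0,"rx":0,"ry":0,"rz":16},{"dx":155,"dy":-175,"dz":0,"rx":0,"ry":0,"rz":18},{"dx":185,"dy":-210,"dz":0,"rx":0,"ry":0,"rz":18},{"dx":215,"dy":-245,"dz":0,"rx":0,"ry":0,"rz":18},{"dx":245,"dy":-280,"dz":0,"rx":0,"ry":0,"rz":18}]'

```text
time: 1.8
ee_pos: [392.0, 351.7, 405.1]
orientation: [0.478, 0.522, -0.521, -0.478]
contact_force: [0.5, 0.7, -0.5]
width: 85.3
```

>>> apply_moves --plan '[{"dx":35,"dy":-35,"dz":0,"rx":0,"ry":0,"rz":0},{"dx":70,"dy":-70,"dz":0,"rx":0,"ry":0,"rz":0},{"dx":76,"dy":-83,"dz":0,"rx":0,"ry":0,"rz":0},{"dx":76,"dy":-83,"dz":0,"rx":0,"ry":0,"rz":0},{"dx":76,"dy":-83,"dz":0,"rx":0,"ry":0,"rz":0}]'

```text
time: 2.3
ee_pos: [466.8, 270.6, 404.7]
orientation: [0.477, 0.521, -0.521, -0.478]
contact_force: [0.3, 0.0, 0.1]
width: 85.9
```

```bash
python3 - <<'E'
from h import *
s=r.get_state(); im=cams.get_image("wrist"); save(im,"w1"); print(s["time"],s["ee_pos"].round(1),s["contact_force"].round(2),R.from_quat(s["orientation"]).as_matrix().round(4)[:,0])
P=pts(im,np.ones((480,640),bool),s)
l=P[(abs(P[:,0]-467)<120)&(abs(P[:,1]-270)<95)]
L=l[(l[:,2]>46)&(l[:,2]<66)]; print(rect(L),len(L),np.median(L,axis=0).round(1)); print(rect(l[(l[:,2]>7)&(l[:,2]<80)]))
E
```

```text
2.3 [466.8 270.6 404.7] [0.29 0.04 0.09] [-8.710e-02  9.962e-01  5.000e-04]
(array([466.5, 268.4]), 180.6, 130.5, 4.89) 7860 [447.  268.8  56.1]
(array([472.4, 264.9]), 205.0, 160.2, 5.01)
```

View pics/w1.png

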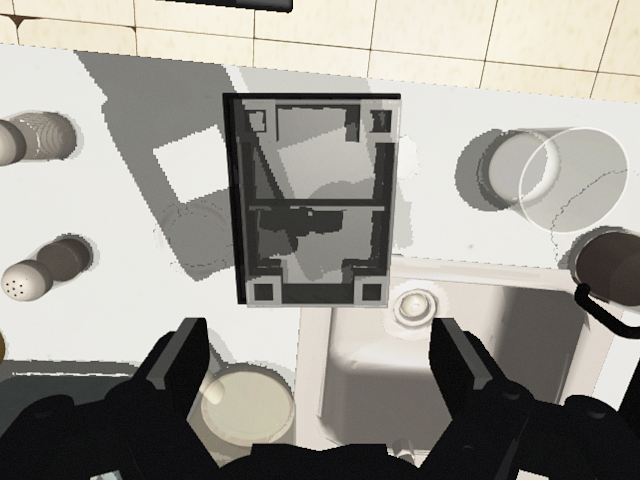

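>>> apply_moves --plan '[{"dx":0,"dy":-48,"dz":0,"rx":0,"ry":0,"rz":-1},{"dx":0,"dy":-96,"dz":0,"rx":0,"ry":0,"rz":-2},{"dx":0,"dy":-144,"dz":0,"rx":0,"ry":0,"rz":-3},{"dx":0,"dy":-192,"dz":0,"rx":0,"ry":0,"rz":-5},{"dx":0,"dy":-240,"dz":0,"rx":0,"ry":0,"rz":-7},{"dx":0,"dy":-288,"dz":0,"rx":0,"ry":0,"rz":-9},{"dx":-3,"dy":-336,"dz":0,"rx":0,"ry":0,"rz":-9.6},{"dx":-4,"dy":-384,"dz":0,"rx":0,"ry":0,"rz":-9.6}]'

```text
time: 3.15
ee_pos: [462.8, -113.8, 405.0]
orientation: [0.519, 0.481, -0.48, -0.519]
contact_force: [0.9, 0.5, 0.2]
width: 85.3
```

>>> apply_moves --plan '[{"dx":0,"dy":-40,"dz":0,"rx":0,"ry":0,"rz":0},{"dx":0,"dy":-40,"dz":0,"rx":0,"ry":0,"rz":0},{"dx":0,"dy":-40,"dz":0,"rx":0,"ry":0,"rz":0},{"dx":0,"dy":-40,"dz":0,"rx":0,"ry":0,"rz":0}]'

```text
time: 3.55
ee_pos: [463.4, -152.1, 404.6]
orientation: [-0.519, -0.48, 0.48, 0.519]
contact_force: [0.3, 0.5, -0.3]
width: 85.4
```

```bash
python3 - <<'E'
from h import *
s=r.get_state(); im=cams.get_image("wrist"); save(im,"w2"); print(s["time"],s["ee_pos"].round(1),s["contact_force"].round(2),R.from_quat(s["orientation"]).as_matrix().round(4)[:,0])
P=pts(im,np.ones((480,640),bool),s)
l=P[(abs(P[:,0]-463)<110)&(abs(P[:,1]+157)<85)]
L=l[(l[:,2]>40)&(l[:,2]<55)]; print(rect(L),len(L),np.median(L,axis=0).round(1)); 
L=l[(l[:,2]>98)&(l[:,2]<115)]; print(rect(L),len(L),np.median(L,axis=0).round(1)); 
E
```

```text
3.55 [ 463.4 -152.1  404.6] [ 0.31  0.49 -0.25] [7.78e-02 9.97e-01 5.00e-04]
(array([ 462.3, -158.1]), 180.2, 130.6, -4.55) 5411 [ 452.6 -155.3   47.4]
(array([ 461.8, -158.2]), 101.6, 13.8, -4.37) 2602 [ 457.  -157.7  107.1]
```

View pics/w2.png

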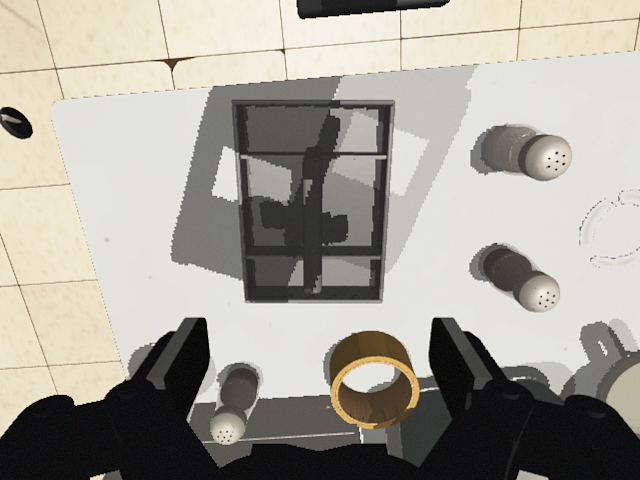

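>>> apply_moves --plan '[{"dx":-1,"dy":-6,"dz":-40,"rx":0,"ry":0,"rz":0},{"dx":-1,"dy":-6,"dz":-80,"rx":0,"ry":0,"rz":0},{"dx":-1,"dy":-6,"dz":-110,"rx":0,"ry":0,"rz":0},{"dx":-1,"dy":-6,"dz":-130,"rx":0,"ry":0,"rz":0},{"dx":-1,"dy":-6,"dz":-145,"rx":0,"ry":0,"rz":0},{"dx":-1,"dy":-6,"dz":-152,"rx":0,"ry":0,"rz":0},{"dx":-1,"dy":-6,"dz":-152,"rx":0,"ry":0,"rz":0}]'

```text
time: 4.3
ee_pos: [462.2, -159.0, 252.2]
orientation: [-0.519, -0.48, 0.48, 0.52]
contact_force: [0.5, -0.5, -0.2]
width: 85.1
```

```bash
python3 - <<'E'
from h import *
s=r.get_state(); im=cams.get_image("wrist"); print(s["time"],s["ee_pos"].round(1),s["contact_force"].round(2))
P=pts(im,np.ones((480,640),bool),s)
l=P[(abs(P[:,0]-463)<110)&(abs(P[:,1]+157)<30)]
L=l[(l[:,2]>98)&(l[:,2]<112)]; print(rect(L),len(L),np.median(L,axis=0).round(1)); 
E
```

```text
4.3 [ 462.2 -159.   252.2] [ 0.55 -0.45 -0.16]
(array([ 457.2, -157.5]), 92.5, 14.1, -4.66) 9358 [ 447.8 -157.   107.1]
```

>>> apply_moves --plan '[{"dx":0,"dy":0,"dz":0,"rx":0,"ry":0,"rz":0},{"dx":0,"dy":0,"dz":0,"rx":0,"ry":0,"rz":0},{"dx":0,"dy":0,"dz":0,"rx":0,"ry":0,"rz":0},{"dx":0,"dy":0,"dz":0,"rx":0,"ry":0,"rz":0},{"dx":0,"dy":0,"dz":0,"rx":0,"ry":0,"rz":0},{"dx":0,"dy":0,"dz":0,"rx":0,"ry":0,"rz":0},{"dx":0,"dy":0,"dz":0,"rx":0,"ry":0,"rz":0},{"dx":0,"dy":0,"dz":0,"rx":0,"ry":0,"rz":0}]' --claw 255

```text
time: 5.15
ee_pos: [462.1, -159.6, 252.5]
orientation: [-0.519, -0.48, 0.48, 0.52]
contact_force: [0.2, 0.7, -1.5]
width: 13.2
```

>>> apply_moves --plan '[{"dx":0,"dy":0,"dz":0,"rx":0,"ry":0,"rz":0},{"dx":0,"dy":0,"dz":0,"rx":0,"ry":0,"rz":0},{"dx":0,"dy":0,"dz":0,"rx":0,"ry":0,"rz":0},{"dx":0,"dy":0,"dz":0,"rx":0,"ry":0,"rz":0},{"dx":0,"dy":0,"dz":0,"rx":0,"ry":0,"rz":0},{"dx":0,"dy":0,"dz":0,"rx":0,"ry":0,"rz":0}]'

```text
time: 5.75
ee_pos: [462.1, -159.6, 252.6]
orientation: [-0.52, -0.48, 0.48, 0.52]
contact_force: [-0.4, 0.6, -2.2]
width: 12.7
```

Gripped (12.7 mm opening on a 14 mm bar). Lift gently.

>>> apply_moves --plan '[{"dx":0,"dy":0,"dz":5,"rx":0,"ry":0,"rz":0},{"dx":0,"dy":0,"dz":15,"rx":0,"ry":0,"rz":0},{"dx":0,"dy":0,"dz":35,"rx":0,"ry":0,"rz":0},{"dx":0,"dy":0,"dz":65,"rx":0,"ry":0,"rz":0},{"dx":0,"dy":0,"dz":95,"rx":0,"ry":0,"rz":0},{"dx":0,"dy":0,"dz":125,"rx":0,"ry":0,"rz":0},{"dx":0,"dy":0,"dz":140,"rx":0,"ry":0,"rz":0},{"dx":0,"dy":0,"dz":145,"rx":0,"ry":0,"rz":0}]'

```text
time: 6.55
ee_pos: [462.5, -159.9, 400.4]
orientation: [0.521, 0.48, -0.479, -0.518]
contact_force: [0.8, 0.6, -4.4]
width: 13.3
```

```bash
python3 - <<'E'
from h import *
s=r.get_state(); im=cams.get_image("wrist"); save(im,"w3"); print(s["time"],s["ee_pos"].round(1),s["contact_force"].round(2),s["wrist_torque"].round(2),s["width"])
P=pts(im,np.ones((480,640),bool),s)
l=P[(abs(P[:,0]-463)<125)&(abs(P[:,1]+157)<85)]
L=l[(l[:,2]>180)&(l[:,2]<205)]; print(rect(L),len(L),np.median(L,axis=0).round(1))
A=np.c_[L[:,:2]-L[:,:2].mean(0),np.ones(len(L))]
top=L; 
# plane fit on rim by robust
w=np.ones(len(L),bool)
for i in range(8):
    c=np.linalg.lstsq(A[w],L[w,2],rcond=None)[0]; w=abs(A@c-L[:,2])<(6 if i<3 else 2)
print(c, w.sum(), L[:,:2].mean(0))
E
```

```text
6.55 [ 462.5 -159.9  400.4] [ 0.76  0.65 -4.44] [-0.03 -0.01 -0.01] 13.262659847979785
(array([ 463. , -160.8]), 179.9, 130.1, -4.6) 17698 [ 418.7 -155.   193.3]
[-2.96024871e-02  1.16074574e-02  1.94687191e+02] 7537 [ 430.56857584 -157.49828046]
```

View pics/w3.png

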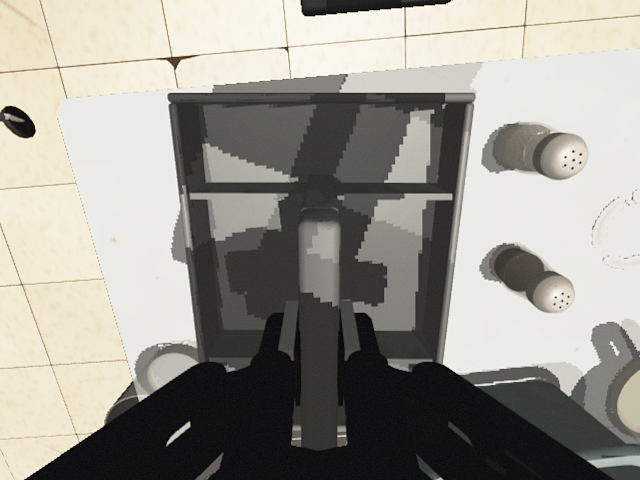

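>>> apply_moves --plan '[{"dx":0,"dy":12,"dz":0,"rx":0,"ry":0,"rz":0},{"dx":0,"dy":35,"dz":0,"rx":0,"ry":0,"rz":1},{"dx":0,"dy":70,"dz":0,"rx":0,"ry":0,"rz":2},{"dx":0,"dy":108,"dz":0,"rx":0,"ry":0,"rz":3},{"dx":0,"dy":146,"dz":0,"rx":0,"ry":0,"rz":4},{"dx":0,"dy":184,"dz":0,"rx":0,"ry":0,"rz":5},{"dx":0,"dy":222,"dz":0,"rx":0,"ry":0,"rz":6},{"dx":1,"dy":260,"dz":0,"rx":0,"ry":0,"rz":7}]'

```text
time: 7.4
ee_pos: [462.0, 102.4, 395.2]
orientation: [-0.488, -0.51, 0.512, 0.49]
contact_force: [0.1, -1.1, -3.7]
width: 13.2
```

>>> apply_moves --plan '[{"dx":1,"dy":38,"dz":0,"rx":0,"ry":0,"rz":1},{"dx":1,"dy":76,"dz":0,"rx":0,"ry":0,"rz":2},{"dx":2,"dy":112,"dz":0,"rx":0,"ry":0,"rz":2.4},{"dx":2.5,"dy":140,"dz":0,"rx":0,"ry":0,"rz":2.4},{"dx":2.5,"dy":159,"dz":0,"rx":0,"ry":0,"rz":2.4},{"dx":2.5,"dy":169,"dz":0,"rx":0,"ry":0,"rz":2.4},{"dx":2.5,"dy":169,"dz":0,"rx":0,"ry":0,"rz":2.4},{"dx":2.5,"dy":169,"dz":0,"rx":0,"ry":0,"rz":2.4}]'

```text
time: 8.2
ee_pos: [465.4, 269.0, 396.6]
orientation: [-0.478, -0.52, 0.521, 0.479]
contact_force: [0.6, -1.0, -4.2]
width: 13.0
```

```bash
cat >> h.py <<'E'
def tray(P,c,yaw,ztop,tol=7):
    """rim of the upper tray: fit plane + rect from points near ztop"""
    l=P[(abs(P[:,0]-c[0])<125)&(abs(P[:,1]-c[1])<90)&(abs(P[:,2]-ztop)<tol)]
    q=(l[:,:2]-c)@R.from_euler('z',yaw,degrees=True).as_matrix()[:2,:2]
    m=(abs(q[:,0])>86)|(abs(q[:,1])>61); l=l[m]; q=q[m]
    A=np.c_[q,np.ones(len(q))]; w=np.ones(len(l),bool)
    for t in (4,2.5,1.5,1.5): 
        k=np.linalg.lstsq(A[w],l[w,2],rcond=None)[0]; w=abs(A@k-l[:,2])<t
    print("rim",rect(l),"slope(tray x,y mrad) z",(k*[1000,1000,1]).round(1),w.sum(),"q range",q[w].min(0).round(1),q[w].max(0).round(1))
E
python3 - <<'E'
from h import *
for i in range(3): s=r.get_state(); print(s["time"],s["ee_pos"].round(1),s["contact_force"].round(2),s["width"],np.degrees(R.from_quat(s["orientation"]).as_rotvec()).round(1),R.from_quat(s["orientation"]).as_matrix().round(4)[:,0])
for c in ["wrist","scene","top"]:
    s=r.get_state(); im=cams.get_image(c); save(im,"c_"+c)
    P=pts(im,np.ones((480,640),bool),s)
    tray(P,np.array([466.5,269]),4.85,194)
    l=P[(abs(P[:,0]-466)<120)&(abs(P[:,1]-269)<95)&(abs(P[:,2]-56)<6)]; print(c,"lower",len(l), rect(l) if len(l) else "")
E
```

```text
8.2 [465.4 269.  396.6] [ 0.57 -0.95 -4.22] 13.022848665682199 [-66.9 -72.7  72.9] [-0.0838  0.9965 -0.0012]
8.2 [465.4 269.  396.6] [ 0.57 -0.95 -4.22] 13.022848665682199 [-66.9 -72.7  72.9] [-0.0838  0.9965 -0.0012]
8.2 [465.4 269.  396.6] [ 0.57 -0.95 -4.22] 13.022848665682199 [-66.9 -72.7  72.9] [-0.0838  0.9965 -0.0012]
rim (array([464.7, 268.3]), 179.9, 130.3, 4.82) slope(tray x,y mrad) z [ -4.1  11.4 192.7] 6743 q range [-91.8 -65.6] [88.1 64.3]
wrist lower 0 
rim (array([465.8, 266.6]), 181.1, 133.7, 4.7) slope(tray x,y mrad) z [ -2.1   7.4 189.8] 225 q range [-91.6 -68.9] [88.8 64.8]
scene lower 525 (array([466.7, 267.4]), 181.7, 133.8, 4.78)
rim (array([465.8, 272. ]), 180.2, 130.4, 4.85) slope(tray x,y mrad) z [ -3.8  11.9 193.2] 110 q range [-90.2 -62.2] [89.4 67.9]
top lower 146 (array([470.8, 211.3]), 177.7, 7.5, 4.79)
```

View pics/c_scene.png

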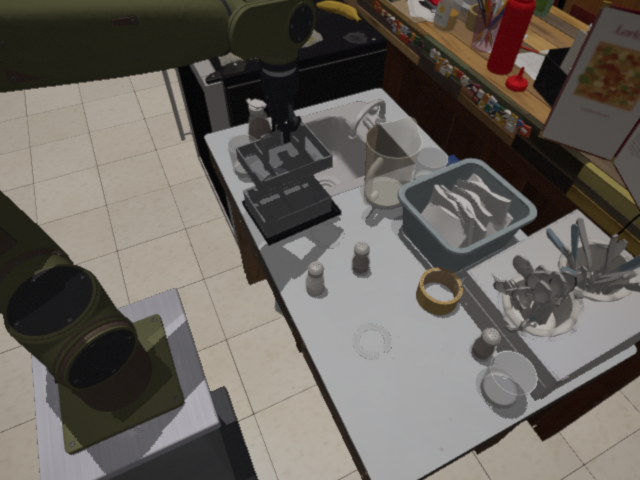

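>>> apply_moves --plan '[{"dx":0.3,"dy":1.5,"dz":-8,"rx":-0.3,"ry":-0.1,"rz":0},{"dx":0.6,"dy":2.8,"dz":-22,"rx":-0.6,"ry":-0.2,"rz":0},{"dx":0.6,"dy":2.8,"dz":-40,"rx":-0.6,"ry":-0.2,"rz":0},{"dx":0.6,"dy":2.8,"dz":-55,"rx":-0.6,"ry":-0.2,"rz":0},{"dx":0.6,"dy":2.8,"dz":-66,"rx":-0.6,"ry":-0.2,"rz":0},{"dx":0.6,"dy":2.8,"dz":-72,"rx":-0.6,"ry":-0.2,"rz":0},{"dx":0.6,"dy":2.8,"dz":-74,"rx":-0.6,"ry":-0.2,"rz":0},{"dx":0.6,"dy":2.8,"dz":-74,"rx":-0.6,"ry":-0.2,"rz":0}]'

```text
time: 9.15
ee_pos: [466.4, 272.2, 323.8]
orientation: [-0.482, -0.519, 0.522, 0.475]
contact_force: [-0.1, -0.3, -2.7]
width: 13.1
```

```bash
cat > m.py <<'E'
import sys
from h import *
zt=float(sys.argv[1])
for c in ["wrist","scene","top"]:
    s=r.get_state(); im=cams.get_image(c); save(im,"d_"+c)
    if c=="wrist": print(s["time"],s["ee_pos"].round(2),s["contact_force"].round(2),s["wrist_torque"].round(2),s["width"].round(1),R.from_quat(s["orientation"]).as_matrix().round(4)[:,0])
    P=pts(im,np.ones((480,640),bool),s)
    print(c); tray(P,np.array([466.5,269]),4.85,zt)
    l=P[(abs(P[:,0]-466)<120)&(abs(P[:,1]-269)<95)&(abs(P[:,2]-56)<6)]; print("lower",len(l), rect(l) if len(l) else "")
E
python3 m.py 120
```

```text
Traceback (most recent call last):
  File "m.py", line 6, in <module>
    if c=="wrist": print(s["time"],s["ee_pos"].round(2),s["contact_force"].round(2),s["wrist_torque"].round(2),s["width"].round(1),R.from_quat(s["orientation"]).as_matrix().round(4)[:,0])
                                                                                                               ^^^^^^^^^^^^^^^^
AttributeError: 'float' object has no attribute 'round'
```

```bash
sed -i 's/s\["width"\].round(1)/round(s["width"],1)/' m.py; python3 m.py 120
```

```text
9.2 [466.53 272.26 324.32] [-0.6  0.3 -4.1] [0.02 0.01 0.01] 13.1 [-0.0837  0.9964 -0.0104]
wrist
rim (array([467.2, 269.6]), 180.0, 130.2, 4.72) slope(tray x,y mrad) z [  0.7  -0.5 120.4] 6512 q range [-89.3 -64.3] [90.7 65.7]
lower 0 
scene
rim (array([467.9, 269.2]), 181.0, 134.2, 4.6) slope(tray x,y mrad) z [  0.8   4.4 117.2] 193 q range [-88.8 -66.7] [91.9 66.1]
lower 359 (array([466.3, 268.1]), 180.9, 135.0, 4.46)
top
rim (array([467.9, 274.1]), 180.0, 129.7, 4.62) slope(tray x,y mrad) z [ -2.2 -15.4 121.5] 73 q range [-88.  -58.3] [91.7 69.7]
lower 98 (array([470.9, 209.4]), 177.3, 3.6, 4.82)
```

>>> apply_moves --plan '[{"dx":-0.4,"dy":-0.6,"dz":-3,"rx":0,"ry":0,"rz":0.15},{"dx":-0.8,"dy":-1.2,"dz":-6,"rx":0,"ry":0,"rz":0.15},{"dx":-0.8,"dy":-1.2,"dz":-9,"rx":0,"ry":0,"rz":0.15},{"dx":-0.8,"dy":-1.2,"dz":-11,"rx":0,"ry":0,"rz":0.15},{"dx":-0.8,"dy":-1.2,"dz":-12,"rx":0,"ry":0,"rz":0.15},{"dx":-0.8,"dy":-1.2,"dz":-12,"rx":0,"ry":0,"rz":0.15}]'

```text
time: 9.95
ee_pos: [465.4, 270.9, 311.4]
orientation: [-0.481, -0.519, 0.523, 0.475]
contact_force: [-0.4, 0.1, -3.8]
width: 13.0
```

```bash
python3 m.py 108
```

```text
9.95 [465.43 270.91 311.4 ] [-0.42  0.13 -3.82] [-0.01 -0.01 -0.06] 13.0 [-0.0864  0.9962 -0.0109]
wrist
rim (array([465.9, 268.2]), 180.2, 130.2, 4.9) slope(tray x,y mrad) z [  0.3   2.  107.5] 6724 q range [-90.8 -65.9] [89.4 64.2]
lower 0 
scene
rim (array([466.6, 267.1]), 181.8, 133.1, 4.2) slope(tray x,y mrad) z [ -0.9   5.5 104.4] 206 q range [-90.6 -67.9] [90.4 64.2]
lower 273 (array([466.7, 267.3]), 180.9, 133.0, 4.57)
top
rim (array([466.6, 272.5]), 180.4, 129.9, 4.87) slope(tray x,y mrad) z [  2.7   6.1 107.7] 78 q range [-89.6 -61.5] [90.2 68.3]
lower 40 (array([470.7, 208.2]), 176.9, 1.4, 4.88)
```

>>> apply_moves --plan '[{"dx":0.4,"dy":0.3,"dz":-1,"rx":0,"ry":0,"rz":0},{"dx":0.4,"dy":0.3,"dz":-2,"rx":0,"ry":0,"rz":0},{"dx":0.4,"dy":0.3,"dz":-2.5,"rx":0,"ry":0,"rz":0},{"dx":0.4,"dy":0.3,"dz":-3,"rx":0,"ry":0,"rz":0},{"dx":0.4,"dy":0.3,"dz":-3.5,"rx":0,"ry":0,"rz":0},{"dx":0.4,"dy":0.3,"dz":-3.5,"rx":0,"ry":0,"rz":0}]'

```text
time: 10.7
ee_pos: [465.8, 271.2, 308.1]
orientation: [-0.481, -0.519, 0.523, 0.475]
contact_force: [0.4, 0.5, -3.5]
width: 12.9
```

>>> apply_moves --plan '[{"dx":0,"dy":0,"dz":-0.4,"rx":0,"ry":0,"rz":0},{"dx":0,"dy":0,"dz":-0.8,"rx":0,"ry":0,"rz":0},{"dx":0,"dy":0,"dz":-1,"rx":0,"ry":0,"rz":0}]'

```text
time: 11.0
ee_pos: [465.9, 271.2, 307.2]
orientation: [-0.481, -0.519, 0.523, 0.475]
contact_force: [-0.3, -0.2, -3.8]
width: 12.9
```

>>> apply_moves --plan '[{"dx":0,"dy":0,"dz":-0.4,"rx":0,"ry":0,"rz":0},{"dx":0,"dy":0,"dz":-0.8,"rx":0,"ry":0,"rz":0},{"dx":0,"dy":0,"dz":-1,"rx":0,"ry":0,"rz":0}]'

```text
time: 11.3
ee_pos: [465.9, 271.2, 306.1]
orientation: [-0.481, -0.519, 0.523, 0.475]
contact_force: [-0.7, -0.4, -3.9]
width: 13.2
```

>>> apply_moves --plan '[{"dx":0,"dy":0,"dz":-0.4,"rx":0,"ry":0,"rz":0},{"dx":0,"dy":0,"dz":-0.8,"rx":0,"ry":0,"rz":0},{"dx":0,"dy":0,"dz":-1,"rx":0,"ry":0,"rz":0}]'

```text
time: 11.6
ee_pos: [465.9, 271.2, 305.2]
orientation: [-0.481, -0.519, 0.523, 0.474]
contact_force: [-0.5, 0.0, -3.7]
width: 12.8
```

>>> apply_moves --plan '[{"dx":0,"dy":0,"dz":-0.5,"rx":0,"ry":0,"rz":0},{"dx":0,"dy":0,"dz":-1,"rx":0,"ry":0,"rz":0},{"dx":0,"dy":0,"dz":-1.5,"rx":0,"ry":0,"rz":0}]'

```text
time: 11.9
ee_pos: [465.9, 271.2, 303.7]
orientation: [-0.481, -0.519, 0.523, 0.474]
contact_force: [-0.2, 0.6, -4.3]
width: 12.5
```

>>> apply_moves --plan '[{"dx":0,"dy":0,"dz":-0.5,"rx":0,"ry":0,"rz":0},{"dx":0,"dy":0,"dz":-1,"rx":0,"ry":0,"rz":0},{"dx":0,"dy":0,"dz":-1.5,"rx":0,"ry":0,"rz":0}]'

```text
time: 12.2
ee_pos: [465.9, 271.2, 302.2]
orientation: [-0.481, -0.519, 0.523, 0.474]
contact_force: [0.3, -0.1, -4.3]
width: 13.3
```

```bash
python3 m.py 98
```

```text
12.2 [465.88 271.24 302.17] [ 0.32 -0.11 -4.3 ] [-0.08  0.01 -0.01] 13.3 [-0.0864  0.9962 -0.0107]
wrist
rim (array([466.3, 268.6]), 180.0, 130.0, 4.9) slope(tray x,y mrad) z [ 0.6  1.9 98.3] 6915 q range [-90.2 -65.4] [89.8 64.5]
lower 0 
scene
rim (array([466.5, 268.5]), 181.1, 136.8, 4.98) slope(tray x,y mrad) z [-0.8  5.1 94.8] 206 q range [-90.6 -69.1] [90.6 65.1]
lower 438 (array([465.9, 267.1]), 179.8, 132.8, 5.11)
top
rim (array([466.9, 273. ]), 180.2, 130.8, 5.01) slope(tray x,y mrad) z [-1.2  6.2 97.1] 63 q range [-89.4 -61.3] [90.6 68.8]
lower 75 (array([474.7, 257.2]), 175.0, 127.0, -4.6)
```

>>> apply_moves --plan '[{"dx":0,"dy":0,"dz":-0.5,"rx":0,"ry":0,"rz":0},{"dx":0,"dy":0,"dz":-1,"rx":0,"ry":0,"rz":0},{"dx":0,"dy":0,"dz":-1.5,"rx":0,"ry":0,"rz":0},{"dx":0,"dy":0,"dz":-2,"rx":0,"ry":0,"rz":0}]'

```text
time: 12.75
ee_pos: [465.9, 271.2, 300.2]
orientation: [-0.481, -0.519, 0.523, 0.475]
contact_force: [0.5, -0.4, -3.8]
width: 12.9
```

>>> apply_moves --plan '[{"dx":0,"dy":0,"dz":-0.5,"rx":0,"ry":0,"rz":0},{"dx":0,"dy":0,"dz":-1,"rx":0,"ry":0,"rz":0},{"dx":0,"dy":0,"dz":-1.5,"rx":0,"ry":0,"rz":0},{"dx":0,"dy":0,"dz":-2,"rx":0,"ry":0,"rz":0}]'

```text
time: 13.15
ee_pos: [465.9, 271.2, 298.2]
orientation: [-0.481, -0.519, 0.523, 0.474]
contact_force: [0.3, 0.1, -3.3]
width: 12.9
```

>>> apply_moves --plan '[{"dx":0,"dy":0,"dz":-0.4,"rx":0,"ry":0,"rz":0},{"dx":0,"dy":0,"dz":-0.8,"rx":0,"ry":0,"rz":0},{"dx":0,"dy":0,"dz":-1,"rx":0,"ry":0,"rz":0}]'

```text
time: 13.45
ee_pos: [465.9, 271.2, 297.2]
orientation: [-0.481, -0.519, 0.523, 0.474]
contact_force: [0.7, 0.7, -3.3]
width: 13.3
```

>>> apply_moves --plan '[{"dx":0,"dy":0,"dz":-0.25,"rx":0,"ry":0,"rz":0},{"dx":0,"dy":0,"dz":-0.5,"rx":0,"ry":0,"rz":0},{"dx":0,"dy":0,"dz":-0.5,"rx":0,"ry":0,"rz":0}]'

```text
time: 13.75
ee_pos: [465.9, 271.2, 296.7]
orientation: [-0.481, -0.519, 0.523, 0.474]
contact_force: [-0.1, 0.1, -4.7]
width: 13.2
```

>>> apply_moves --plan '[{"dx":0,"dy":0,"dz":-0.25,"rx":0,"ry":0,"rz":0},{"dx":0,"dy":0,"dz":-0.5,"rx":0,"ry":0,"rz":0},{"dx":0,"dy":0,"dz":-0.5,"rx":0,"ry":0,"rz":0}]'

```text
time: 14.05
ee_pos: [465.9, 271.2, 296.2]
orientation: [-0.481, -0.519, 0.523, 0.475]
contact_force: [0.1, 0.2, -3.7]
width: 12.7
```

>>> apply_moves --plan '[{"dx":0,"dy":0,"dz":-0.2,"rx":0,"ry":0,"rz":0},{"dx":0,"dy":0,"dz":-0.3,"rx":0,"ry":0,"rz":0},{"dx":0,"dy":0,"dz":-0.3,"rx":0,"ry":0,"rz":0}]'

```text
time: 14.35
ee_pos: [465.9, 271.3, 296.1]
orientation: [-0.481, -0.519, 0.523, 0.474]
contact_force: [1.0, 0.3, -2.9]
width: 13.1
```

>>> apply_moves --plan '[{"dx":0,"dy":0,"dz":-0.2,"rx":0,"ry":0,"rz":0},{"dx":0,"dy":0,"dz":-0.3,"rx":0,"ry":0,"rz":0},{"dx":0,"dy":0,"dz":-0.3,"rx":0,"ry":0,"rz":0}]'

```text
time: 14.65
ee_pos: [466.0, 271.3, 296.0]
orientation: [-0.481, -0.519, 0.523, 0.474]
contact_force: [-0.1, -0.6, -0.8]
width: 12.9
```

```bash
python3 m.py 92
```

```text
14.65 [466.   271.27 295.99] [-0.14 -0.6  -0.82] [-0.07  0.15  0.01] 12.9 [-0.0863  0.9962 -0.0106]
wrist
rim (array([466.4, 268.5]), 179.7, 130.0, 4.94) slope(tray x,y mrad) z [-1.5  1.3 92.1] 6929 q range [-90.  -65.5] [89.7 64.5]
lower 39920 (array([460.3, 268.1]), 160.2, 123.5, 4.94)
scene
rim (array([467.1, 267.2]), 182.0, 134.2, 4.56) slope(tray x,y mrad) z [-2.1  4.6 88.9] 206 q range [-90.1 -69.2] [90.4 63.5]
lower 1668 (array([466.1, 266.9]), 179.5, 132.5, 4.8)
top
rim (array([466.9, 272.9]), 180.1, 130.7, 4.69) slope(tray x,y mrad) z [ 8.   9.4 91.8] 70 q range [-89.2 -61.2] [90.5 68.3]
lower 805 (array([465.7, 270.9]), 177.4, 127.1, 4.86)
```

>>> apply_moves --plan '[{"dx":0,"dy":0,"dz":-0.2,"rx":0,"ry":0,"rz":0},{"dx":0,"dy":0,"dz":-0.2,"rx":0,"ry":0,"rz":0},{"dx":0,"dy":0,"dz":-0.2,"rx":0,"ry":0,"rz":0}]'

```text
time: 15.1
ee_pos: [466.0, 271.3, 296.0]
orientation: [-0.481, -0.519, 0.523, 0.474]
contact_force: [-1.9, -1.2, 4.0]
width: 12.8
```

>>> apply_moves --plan '[{"dx":0,"dy":0,"dz":0.2,"rx":0,"ry":0,"rz":0},{"dx":0,"dy":0,"dz":0.2,"rx":0,"ry":0,"rz":0},{"dx":0,"dy":0,"dz":0.2,"rx":0,"ry":0,"rz":0},{"dx":0,"dy":0,"dz":0.2,"rx":0,"ry":0,"rz":0},{"dx":0,"dy":0,"dz":0.2,"rx":0,"ry":0,"rz":0},{"dx":0,"dy":0,"dz":0.2,"rx":0,"ry":0,"rz":0}]' --claw 100

```text
time: 15.7
ee_pos: [465.9, 271.2, 295.6]
orientation: [-0.481, -0.519, 0.523, 0.474]
contact_force: [0.8, -0.3, 1.1]
width: 52.4
```

>>> apply_moves --plan '[{"dx":0,"dy":0,"dz":10,"rx":0,"ry":0,"rz":0},{"dx":0,"dy":0,"dz":30,"rx":0,"ry":0,"rz":0},{"dx":0,"dy":0,"dz":60,"rx":0,"ry":0,"rz":0},{"dx":0,"dy":0,"dz":90,"rx":0,"ry":0,"rz":0},{"dx":0,"dy":0,"dz":105,"rx":0,"ry":0,"rz":0},{"dx":0,"dy":0,"dz":110,"rx":0,"ry":0,"rz":0},{"dx":0,"dy":0,"dz":110,"rx":0,"ry":0,"rz":0}]'

```text
time: 16.4
ee_pos: [465.9, 271.2, 405.9]
orientation: [-0.481, -0.52, 0.523, 0.474]
contact_force: [-1.1, -0.3, 0.1]
width: 51.9
```

```bash
python3 m.py 92; python3 - <<'E'
from h import *
im=cams.get_image("scene")
for t in ["salt_shaker","sugar_shaker","tumbler"]:
    for o in cams.outline_of(im,t)[:1]: print(t,o["xy"])
E
```

```text
16.4 [465.89 271.23 405.93] [-1.05 -0.34  0.13] [-0.04  0.03  0.06] 51.9 [-0.0864  0.9962 -0.0105]
wrist
rim (array([466.7, 268.5]), 180.0, 130.4, 4.94) slope(tray x,y mrad) z [-1.8  1.4 92.2] 3367 q range [-89.9 -65.6] [90.2 64.6]
lower 22831 (array([466.9, 268.7]), 173.0, 123.3, 4.93)
scene
rim (array([467., 267.]), 182.4, 132.9, 3.96) slope(tray x,y mrad) z [-1.2  0.9 88.9] 192 q range [-90.3 -69.5] [90.2 65.2]
lower 1714 (array([465.3, 266.5]), 179.7, 132.7, 4.87)
top
rim (array([466.9, 273.2]), 180.1, 130.9, 4.92) slope(tray x,y mrad) z [-3.7 -2.8 91.4] 65 q range [-89.  -61.4] [90.9 68.5]
lower 932 (array([467.1, 271. ]), 179.7, 126.9, 4.64)
salt_shaker [315.3, 276.4]
sugar_shaker [359.6, 262.0]
tumbler [244.4, 156.3]
```

View pics/d_wrist.png

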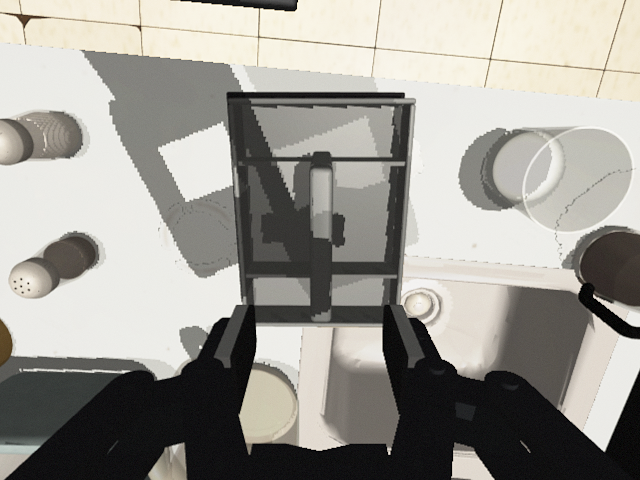

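The picture shows the upper tray seated squarely on the lower one, spanning about (228–415, 95–325) px. The gripper is clear of it, and the shakers and glass are standing as before. The rim is level at 92 mm, which is the height for fully home.

```bash
python3 -c "
from station import r
print(r.job_done())"
```

```text
the job is handed in; nothing more can be done
None
```

The condiment tray is stacked on the lower tray with all four lugs in their sockets. I let go of it and handed the job in at about 17 s of the 64 s allowed.

- **How it went:** I gripped the tray by its handle, found it hanging about 0.6° off level, and straightened it. I then lined it up over the lower tray with the three cameras and lowered it in small steps. The lugs went into the sockets first time, with no sideways push. At touchdown it pressed with about 8 N, counting the tray's own weight. I then opened the gripper and raised it clear.
- **Seating:** The wrist camera puts the rim at 92.2 mm, where 92 mm is fully home. It is level to about 2 mrad, and its centre is within about 0.2 mm of where the lower tray was first measured. Its turn matches the lower tray at 4.9°.
- **Bystanders:** The shakers and glass are where they were, within about 2 pixels in the scene camera.
- **Disagreement:** The scene camera read the rim about 3 mm lower. It had read the lower tray's rim 3 mm low before I moved anything, so I took this as its own error. The top camera read the tray about 4.5 mm further left (+y), and it had the same offset on both trays at the start.

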